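Close the steriliser pot and set its timer

ROBOT

A 7-joint arm with a two-finger parallel gripper is mounted at the origin on the work surface. World frame = base frame: x ahead of the robot, y to its left, z up, the work surface at z = 0. Lengths are in m, angles in degrees, forces in N, time in s.
With the tool pointing down it reaches from about 0.425 to 0.925 m from the base axis. Payload 6.8 kg.
Tool frame: the origin (TCP) lies midway between the tips of the shut fingers; the grasp point (between the pads) lies 19 mm behind it; z points along the fingers, y is the line along which they close (so a half turn about z gives the same grasp; the last joint's range is limited). The gripper opens to 85 mm and grips with 20 to 120 N. Pads are 22 mm wide; open, the fingers measure 114 mm over their backs; the gripper's body (76 mm by 85 mm) begins 54 mm behind the grasp point. The pads swing forward as they close: fully open they stand 13 mm farther back than shut.
Start: joints at [-80.392, 27.33, 1.283, 89.118, -0.659, 63.558, -4.761], TCP at [0.184, 0.65, 0.231] pointing down, gripper open.
Joint ranges: [-169.35, 169.35], [-19.33, 120.38], [-80.79, 83.38], [13.8, 139.57], [-78.32, 258.32], [9.67, 109.79], [-169.56, 169.56]. Speed limits (degrees/s): [136.94, 136.94, 180, 180, 180, 180, 180].

INTERFACE

Orientations are given as [roll, pitch, yaw] about the fixed x, y, z axes, in that order (R = Rz(yaw) Ry(pitch) Rx(roll)).
In Python, from cell import status, optics, close_job gives the robot as it stands.
- The arm moves only by the shell command python3 -m jog 'ROWS' [FORCE]. ROWS is JSON, a list of rows, each an object of numbers: "fingers": the gripper's target within -1 to 1 (shut at 1, half-way at 0, fully open at -1); "dx", "dy", "dz": the shift along the tool's x, y, z in cm; "rx", "ry", "rz": the turn, a rotation vector about the tool's x, y, z in degrees. In form: [{"fingers": .., "dx": .., "dy": .., "dz": .., "rx": .., "ry": .., "rz": ..}, ...]. A call has 1 to 10 rows; each row shifts and turns the commanded pose from where the row before left it, along the tool's axes as they then stand; what a row does not reach is not made up. A row lasts 1/8 s, in which the tool goes at most 62.5 mm and 10.7 degrees, less where a joint would pass 70% of its speed; a pose out of reach is approached as far as the arm can. A call with a gripper value outside its range is refused whole. The fingers move at their own pace and stop on an object; FORCE is the grip in N (left out, the last holds). Time passes only in rows, so rows that do not move let the fingers close. It gives the time, the measured TCP pose, the force, the opening and the grip force at its end, in the units of the state.
- status.observe(): the state, without advancing time (a new reading comes with each control period).
- optics.capture(name): name is "side" or "top"; returns the picture (480x640x3 uint8, red, green, blue); there is no depth.
- optics.camera_params(name): a dict with "intrinsics" (3x3 intrinsics, pixels), "origin" and "rotation" of the camera in the world. Camera axes: x right, y down, z forward; pixel columns grow to the right and rows downward; lengths in m; the calibration is good to about 2 mm. A picture is of the moment at which its call begins. camera_params takes no time and is no camera call.
- close_job(): hands the job in; it is judged then, once.
The state is a dict: "time_s": time; "joint_pos": joint angles; "dq": joint speeds; "tau": joint torques, N m; "tcp_pos": TCP position; "tool_rot": TCP orientation; "contact_force": force on the tool from outside, world axes, zero at the start; "ft_torque": the same for the moment, N m; "grip_width": opening from 0.0 (shut) to 1.0 (fully open); "grip_force": force on a finger pad.
Only numpy, scipy, OpenCV 4.12 (cv2) and the standard library are available. Lean on these libraries where they do the work, as an engineer would, in place of code of your own. Each camera call takes 0.05 s, during which the arm holds its last target. There are 200 camera calls.

TASK

Close the steriliser pot over the piping nozzles: set its loose lid gently on the pot (do not drop it) and press it down until it has snapped fully home, flush on the rim all round. Then turn the timer's knob to its third click clockwise from the off stop, and let go. Leave the scale, the bowl and the dough scraper where they are.

Things in the scene. Friction and masses are not known exactly. Their poses are not given: they have to be found in the camera images.
- lid_handle (a point): Centre of the loose lid's handle, a black upright bar 85 mm long, 22 mm wide, 40 mm high, on the lid's axis. Half-way up it: 20 mm below the handle's top, 20 mm above the flange's top, 28 mm above the flange's underside, 58 mm above the plug's foot. x runs along the handle, z up.
- lid: The grey loose lid (about 0.3 kg), standing plug-down on the table. Origin: centre of its plug's foot. The plug is 30 mm deep, 107 mm wide at its foot, tapering out to 127 mm at a bead 22 to 24 mm up, then waisted; above it a flat round flange 154 mm across, 8 mm thick, with the bar handle on top.
- pot: Round steel pot fixed to the table, 146 mm across outside, 136 mm inside, metal nozzles on its floor; origin under its centre. Four black sprung catches stand inwards just below the rim, 120 mm between opposite ones. The lid's taper centres it on them; any turn about the vertical will do.
- pot_rim (a point): Centre of the pot's mouth, level with the rim, 120 mm above the table; z up. A lid just laid on rests on the catches, flange about 10 to 14 mm above the rim. Pressed at its middle with about 5 to 14 N it rides over them, snaps and stays, flange on the rim: lid_handle 28 mm above this point. One side may snap first and the other stay up until pressed there.
- timer: White timer box 130 x 130 mm, 55 mm high, fixed to the table, a black knob on top: a disc 64 mm across with a bar grip. Six raised black marks around it, 23 degrees apart, show the clicks: a square one is off, then five thin bars clockwise. Origin under its centre; the off mark lies on its +y side.
- dial_grip (a point): Point on the timer knob's axis, half-way up its bar; turns with the knob: x along the bar to the pointer end, z up. The bar is 16 mm wide and 76 mm long, reaching 45 mm from the axis at the pointer end (white line on top), 31 mm at the other. Its top is 18 mm above this point; the disc's top 18 mm below.
- dial (a joint): Turn of the timer knob in rad, growing clockwise seen from above: 0 at the off stop (pointer at the square mark), a click every 0.4 (third click 1.2), end stop at the fifth, 2.0. A sprung detent of under 0.1 N m pulls it into the nearest click and holds it. It starts at off, the first or the second click.
- scale: Bystander: flat white bench scale, 130 x 180 x 28 mm; origin under its centre.
- bowl: Bystander: steel bowl 140 mm across, 60 mm high; origin under its centre.
- scraper: Bystander: dough scraper lying flat, steel blade 100 x 120 mm with a wooden round handle 130 mm long and 24 mm thick across one edge; origin under the handle's middle.
Things that resemble listed ones, but are neither listed nor needed, are in the scene too. Leave any brown or orange look-alike of the timer alone.

How it is judged (in metres and radians):
On the way, in this order (a step that is already met when the one before it is completed fails the run):
1. the lid is pressed fully home on the pot (z of lid_handle in the frame of pot_rim below 0.0305 m and horizontal distance between lid_handle and pot_rim below 0.006 m and angle between lid_handle's own z axis and vertical below 0.03 rad), for 0.2 s.
2. then the timer knob is at its third click (value of joint dial between 1.08 and 1.32 rad), for 0.2 s.
At the end, for the whole second after the job is handed in: The lid sits on the pot, its flange within 2.5 mm of the rim, centred within 6 mm and level within 0.03 rad, and the timer knob rests at the third click (1.2 rad, within 0.12) (all of step 1 and all of step 2); the robot touches nothing.
It fails at once if the lid is dropped: it moves faster than 0.5 m/s with no finger on it (a fall of about 13 mm) (linear speed of lid above 0.5 m/s and contact force between the fingers and lid below 0.01 N).
It fails at once if the scale is moved by more than 30 mm (distance of scale from where it was at the start of the episode above 0.03 m).
It fails at once if the bowl is moved by more than 30 mm (distance of bowl from where it was at the start of the episode above 0.03 m).
It fails at once if the scraper is moved by more than 30 mm (distance of scraper from where it was at the start of the episode above 0.03 m).
It also fails if it takes over 58 s, if anything falls off the work surface, if the arm or the gripper's body presses on something with over 40 N, if the wrist force passes 120 N, or if a joint passes its speed limit or range.

## Working session

There is one attempt and no reset: what is moved stays moved. The work goes in short steps, Python scripts to look and compute and a shell command to move; the robot and the scene stay as the last step left them, time stands still between calls to the robot, and variables do not carry over. Pictures are saved under pics/ and viewed, at most 13 in all, crops included, and the job is handed in when it is done.

```bash
mkdir -p pics; python3 - <<'E'
from cell import status, optics
import cv2
for n in("side","top"):
    cv2.imwrite(f"pics/{n}0.png",optics.capture(n)[:,:,::-1])
    print(n,optics.camera_params(n))
print(status.observe())
E
```

```text
side {'intrinsics': array([[579.56526438,   0.        , 325.71992279],
       [  0.        , 579.56526438, 232.37413302],
       [  0.        ,   0.        ,   1.        ]]), 'origin': array([-0.20893618, -0.97663006,  0.892267  ]), 'rotation': array([-125.87079271,    0.16270153,  -38.05635828])}
top {'intrinsics': array([[544.82799271,   0.        , 330.15663968],
       [  0.        , 544.82799271, 242.31627159],
       [  0.        ,   0.        ,   1.        ]]), 'origin': array([ 0.34356959, -0.09952763,  1.17459943]), 'rotation': array([-172.63095032,   -0.98623005,  -89.52362007])}
{'time_s': 0.1, 'joint_pos': array([-80.39451491,  27.37190571,   1.27920457,  89.17227939,
        -0.65905112,  63.55896441,  -4.76059162]), 'dq': array([ 0.07401399, -0.09297829,  0.0558265 , -0.07495622, -0.03324186,
        0.01673088, -0.03991107]), 'tau': array([ 4.52587148e-03, -5.97753060e+01,  1.61381710e+00, -2.81954008e+01,
        1.28352555e-02,  4.99904781e-03, -9.47144144e-06]), 'tcp_pos': array([0.18363336, 0.64898072, 0.23041543]), 'tool_rot': array([-1.79904392e+02,  6.43540487e-03,  1.64203447e+02]), 'contact_force': array([ 0.09071444, -0.69505159, -0.32939922]), 'ft_torque': array([0.00049536, 0.01689777, 0.00617226]), 'grip_force': 0.0, 'grip_width': 1.003711538396024}
```

View pics/top0.png

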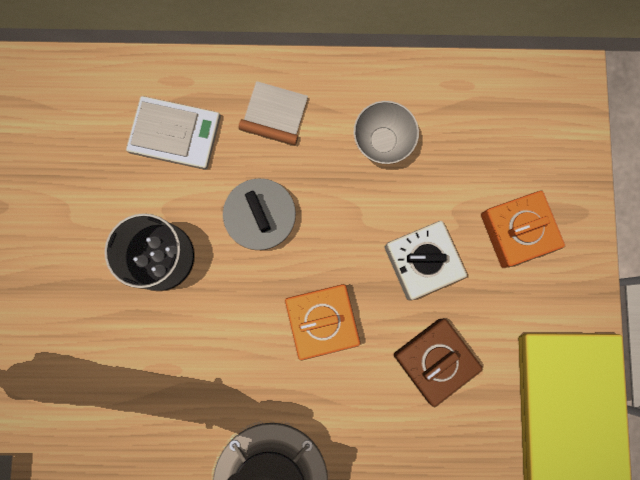

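View pics/side0.png

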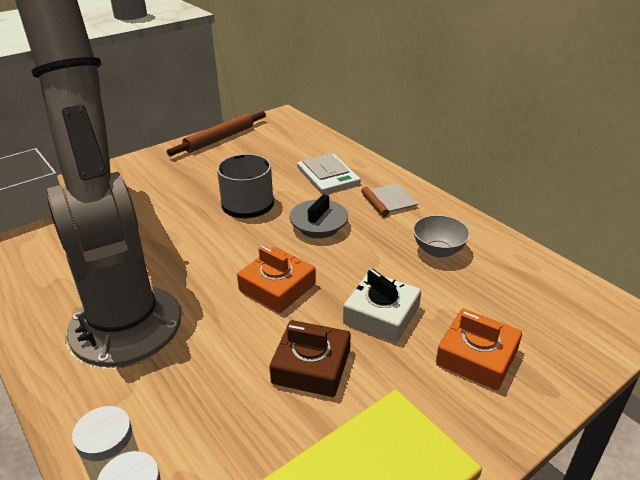

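The top view shows the pot at (150,253), the lid at (260,213) with its handle at (258,211), and the white timer at (427,260). Three things could be taken for the timer: the orange boxes at (323,322) and (523,228) and the brown one at (438,362). I choose the white one. The lid has no look-alike (the bowl at (387,133) has no handle). The next crop checks both choices, and I measure at the same time.

```bash
cat > h.py <<'E'
import numpy as np, cv2
from scipy.spatial.transform import Rotation as R
from cell import status, optics
def cam(n):
    p=optics.camera_params(n); return p["intrinsics"],np.array(p["origin"]),R.from_euler('xyz',p["rotation"],degrees=True).as_matrix()
def ray(n,uv):
    K,o,M=cam(n); uv=np.atleast_2d(uv).astype(float)
    return o,(M@np.linalg.inv(K)@np.c_[uv,np.ones(len(uv))].T).T
def onz(n,uv,z):
    o,d=ray(n,uv); return o+d*((z-o[2])/d[:,2])[:,None]
def proj(n,P):
    K,o,M=cam(n); q=(K@M.T@(np.atleast_2d(P)-o).T).T; return q[:,:2]/q[:,2:]
def blobs(mask,amin=30):
    c,_=cv2.findContours(mask.astype(np.uint8),cv2.RETR_EXTERNAL,cv2.CHAIN_APPROX_NONE)
    return sorted([k[:,0] for k in c if cv2.contourArea(k)>amin],key=lambda k:-len(k))
def rect(n,c,z):
    P=onz(n,c,z)[:,:2]; (x,y),(w,h),a=cv2.minAreaRect((P*1000).astype(np.float32))
    return np.round([x,y,w,h,a],1)
E
python3 - <<'E'
from h import *
im=optics.capture("top"); g=im.max(2).astype(int)
def sub(x0,y0,x1,y1):
    m=np.zeros(g.shape,bool); m[y0:y1,x0:x1]=1; return m
sat=im.max(2).astype(int)-im.min(2)
# handle
for c in blobs((g<50)&sub(215,175,305,255))[:2]: print("handle top",rect("top",c,.078),len(c))
for c in blobs((sat<25)&sub(215,170,305,260))[:1]:
    P=onz("top",c,.038)[:,:2]*1000; print("lid",cv2.minEnclosingCircle(P.astype(np.float32)))
for c in blobs((sat>-1)&(g>190)&(sat<45)&sub(380,215,472,305))[:2]: print("timer",rect("top",c,.055),len(c))
for c in blobs((g<60)&sub(380,215,472,305),4)[:9]: print("dark",c.mean(0),rect("top",c,.055))
a=cv2.resize(im[170:305,215:305],None,fx=4,fy=4,interpolation=2); b=cv2.resize(im[205:310,380:475],None,fx=4,fy=4,interpolation=2)
H=max(a.shape[0],b.shape[0]); pad=lambda q:cv2.copyMakeBorder(q,0,H-q.shape[0],0,0,0)
cv2.imwrite("pics/crop.png",np.hstack([pad(a),pad(b)])[:,:,::-1])
E
```

```text
handle top [547.8  31.4  88.6  21.5  24.4] 92
lid ((550.3927001953125, 33.085208892822266), 76.34742736816406)
timer [ 455.3 -317.   125.3  124.8   23.3] 246
dark [426.46808511 258.65957447] [ 458.2 -317.3   66.8   62.    50.8]
dark [402.5        269.14285714] [ 434.2 -267.6    9.2    9.4   26.9]
```

View pics/crop.png

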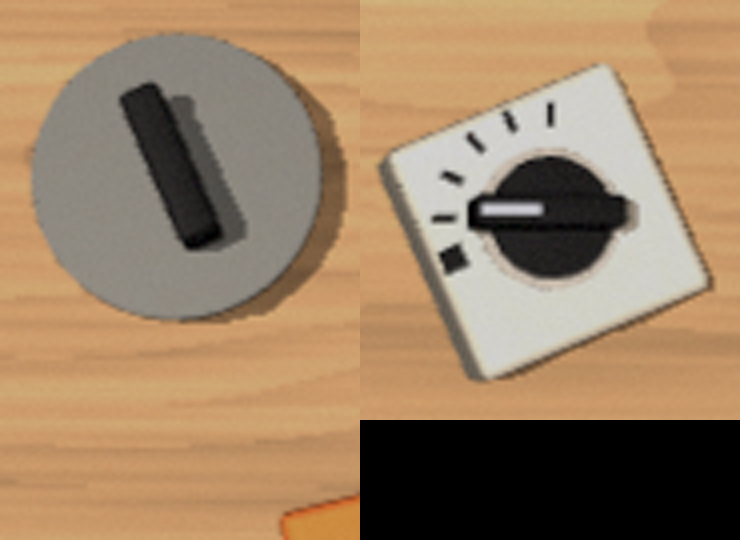

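The lid (crop centre about (175,175)) has a clear black handle. The white timer's pointer is at the first thin bar, so the knob is at click 1 and the goal is 46° clockwise. Next: the pot rim from two views, plus the lid and knob in the side view.

```bash
python3 - <<'E'
from h import *
from scipy.optimize import least_squares
def fitc(P,r):
    f=lambda q:np.hypot(*(P-q[:2]).T)-r
    s=least_squares(f,P.mean(0),loss='soft_l1',f_scale=2); return s.x.round(1),np.abs(s.fun).mean().round(2)
# top
for n,box,(z,r) in [("top",(90,195,205,310),(.12,73)),("side",(205,140,290,225),(.12,73)),("side",(280,185,360,245),(.038,77)),("top",(215,170,305,260),(.038,77))]:
    im=optics.capture(n); s=im.max(2).astype(int)-im.min(2)
    m=np.zeros(s.shape,bool); x0,y0,x1,y1=box; m[y0:y1,x0:x1]=1
    c=blobs((s<22)&m)[0]; P=onz(n,c,z)[:,:2]
    o=cam(n)[1][:2]; d=P.mean(0)-o; d/=np.linalg.norm(d)
    k=((P-P.mean(0))@d)>(.02 if n=="side" else .0)
    print(n,z,fitc(P[k]*1000,r),k.sum(),len(c))
im=optics.capture("top"); g=im.max(2); m=np.zeros(g.shape,bool); m[180:245,235:280]=1
c=blobs((g<50)&m)[0]; a=onz("top",c,.078)[:,:2]; v=np.linalg.svd(a-a.mean(0))[2][0]; print("yaw",np.degrees(np.arctan2(v[1],v[0])))
E
```

```text
top 0.12 (array([459.4, 241.8]), np.float64(2.37)) 123 287
side 0.12 (array([457.6, 237.3]), np.float64(3.72)) 96 202
side 0.038 (array([654.9,  39.1]), np.float64(11.55)) 110 219
top 0.038 (array([548.4,  31.6]), np.float64(0.92)) 100 200
yaw -154.60048729774823
```

```bash
python3 -m jog '[{"fingers":-1,"dz":-5,"rz":-10},{"fingers":-1,"rz":-10},{"fingers":-1,"rz":-10},{"fingers":-1,"rz":-9.3}]' 40
```

```text
invalid input
```

```bash
python3 -m jog '[{"fingers":-1,"dx":0,"dy":0,"dz":-5,"rx":0,"ry":0,"rz":-10},{"fingers":-1,"dx":0,"dy":0,"dz":0,"rx":0,"ry":0,"rz":-10},{"fingers":-1,"dx":0,"dy":0,"dz":0,"rx":0,"ry":0,"rz":-10},{"fingers":-1,"dx":0,"dy":0,"dz":0,"rx":0,"ry":0,"rz":-10}]' 40
```

```text
time_s: 0.9
tcp_pos: [0.1838, 0.6495, 0.2814]
tool_rot: [180.0, 0.0, -155.5]
contact_force: [-0.9, -0.7, -0.2]
grip_width: 1.004
grip_force: 0.0
```

```bash
python3 -m jog '[{"fingers":-1,"dx":-0.5,"dy":-4.5,"dz":0,"rx":0,"ry":0,"rz":0},{"fingers":-1,"dx":-0.5,"dy":-4.5,"dz":0,"rx":0,"ry":0,"rz":0},{"fingers":-1,"dx":-0.5,"dy":-4.5,"dz":0,"rx":0,"ry":0,"rz":0},{"fingers":-1,"dx":-0.5,"dy":-4.5,"dz":0,"rx":0,"ry":0,"rz":0},{"fingers":-1,"dx":-0.5,"dy":-4.5,"dz":0,"rx":0,"ry":0,"rz":0},{"fingers":-1,"dx":-0.5,"dy":-4.5,"dz":0,"rx":0,"ry":0,"rz":0},{"fingers":-1,"dx":-0.5,"dy":-4.5,"dz":0,"rx":0,"ry":0,"rz":0},{"fingers":-1,"dx":-0.5,"dy":-4.5,"dz":0,"rx":0,"ry":0,"rz":0}]'
python3 -m jog '[{"fingers":-1,"dx":-0.5,"dy":-4.5,"dz":0,"rx":0,"ry":0,"rz":0},{"fingers":-1,"dx":-0.5,"dy":-4.5,"dz":0,"rx":0,"ry":0,"rz":0},{"fingers":-1,"dx":-0.5,"dy":-4.5,"dz":0,"rx":0,"ry":0,"rz":0},{"fingers":-1,"dx":-0.5,"dy":-4.5,"dz":0,"rx":0,"ry":0,"rz":0},{"fingers":-1,"dx":-0.5,"dy":-4.5,"dz":0,"rx":0,"ry":0,"rz":0},{"fingers":-1,"dx":-0.5,"dy":-4.5,"dz":0,"rx":0,"ry":0,"rz":0},{"fingers":-1,"dx":-0.5,"dy":-4.5,"dz":0,"rx":0,"ry":0,"rz":0},{"fingers":-1,"dx":0,"dy":0,"dz":0,"rx":0,"ry":0,"rz":0}]'
cat >> h.py <<'E'
def rows(x,y,z=None,yaw=None):
    "needed tool-frame shift in cm and rz in deg"
    s=status.observe(); M=R.from_euler('xyz',s["tool_rot"],degrees=True).as_matrix(); p=np.array(s["tcp_pos"])
    d=np.array([x,y,p[2] if z is None else z])-p
    print("cm",(M.T@d*100).round(2),"yaw",round(s["tool_rot"][2],2),"rz",None if yaw is None else round((s["tool_rot"][2]-yaw+90)%180-90,2))
E
python3 -c "
from h import *
rows(.5485,.0315,.046,24)
cv2.imwrite('pics/a.png',np.vstack([optics.capture('top')[150:300,180:360],optics.capture('side')[130:280,240:420]])[:,:,::-1].repeat(2,0).repeat(2,1))"
```

```text
time_s: 1.9
tcp_pos: [0.3685, 0.3362, 0.2815]
tool_rot: [180.0, 0.0, -155.8]
contact_force: [0.4, 0.7, 0.9]
grip_width: 0.999
grip_force: 0.0
time_s: 2.9
tcp_pos: [0.5302, 0.0605, 0.2815]
tool_rot: [-179.9, 0.0, -156.2]
contact_force: [-0.9, 0.6, -0.2]
grip_width: 1.001
grip_force: 0.0
cm [-0.5  -3.35 23.55] yaw -156.19 rz -0.19
```

View pics/a.png

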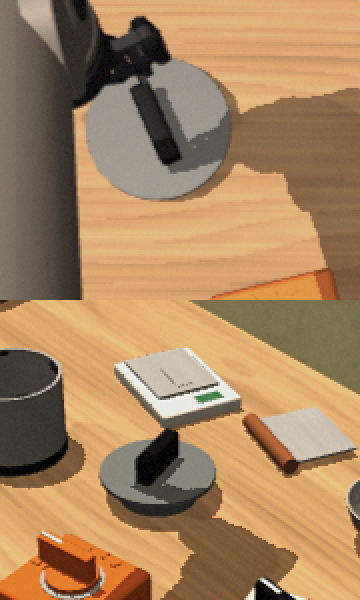

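The gripper hangs just short of the handle; the lid is unmoved. The margin is ±30 mm, so I go over and down.

```bash
python3 -m jog '[{"fingers":-1,"dx":-0.5,"dy":-3.35,"dz":0,"rx":0,"ry":0,"rz":0},{"fingers":-1,"dx":0,"dy":0,"dz":4,"rx":0,"ry":0,"rz":0},{"fingers":-1,"dx":0,"dy":0,"dz":4,"rx":0,"ry":0,"rz":0},{"fingers":-1,"dx":0,"dy":0,"dz":4,"rx":0,"ry":0,"rz":0},{"fingers":-1,"dx":0,"dy":0,"dz":3,"rx":0,"ry":0,"rz":0},{"fingers":-1,"dx":0,"dy":0,"dz":0,"rx":0,"ry":0,"rz":0},{"fingers":-1,"dx":0,"dy":0,"dz":0,"rx":0,"ry":0,"rz":0}]'
python3 -c "
from h import *
rows(.5485,.0315,.046,24)
for n,b in (('side',(295,185,345,235)),):
    im=optics.capture(n); cv2.imwrite('pics/b.png',np.vstack([optics.capture('top')[150:300,180:360],im[130:280,240:420]])[:,:,::-1].repeat(2,0).repeat(2,1))"
```

```text
time_s: 3.88
tcp_pos: [0.5478, 0.037, 0.1325]
tool_rot: [180.0, 0.1, -155.7]
contact_force: [-0.0, 0.1, -0.4]
grip_width: 0.997
grip_force: 0.0
cm [ 0.18 -0.53  8.65] yaw -155.73 rz 0.27
```

View pics/b.png

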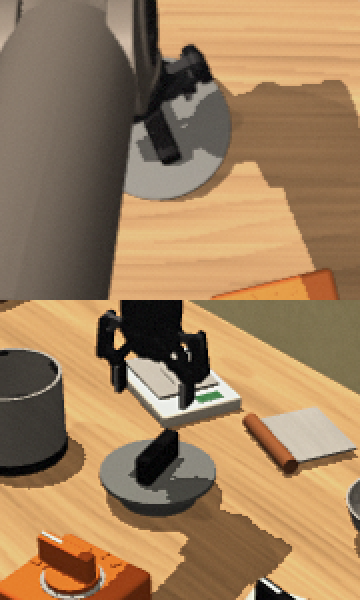

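The fingers straddle the handle. I descend and grip.

```bash
python3 -m jog '[{"fingers":-1,"dx":0.2,"dy":-0.5,"dz":3,"rx":0,"ry":0,"rz":0},{"fingers":-1,"dx":0,"dy":0,"dz":3,"rx":0,"ry":0,"rz":0},{"fingers":-1,"dx":0,"dy":0,"dz":2.5,"rx":0,"ry":0,"rz":0},{"fingers":-1,"dx":0,"dy":0,"dz":0,"rx":0,"ry":0,"rz":0},{"fingers":-1,"dx":0,"dy":0,"dz":0,"rx":0,"ry":0,"rz":0}]'
python3 -m jog '[{"fingers":1,"dx":0,"dy":0,"dz":0,"rx":0,"ry":0,"rz":0},{"fingers":1,"dx":0,"dy":0,"dz":0,"rx":0,"ry":0,"rz":0},{"fingers":1,"dx":0,"dy":0,"dz":0,"rx":0,"ry":0,"rz":0},{"fingers":1,"dx":0,"dy":0,"dz":0,"rx":0,"ry":0,"rz":0},{"fingers":1,"dx":0,"dy":0,"dz":0,"rx":0,"ry":0,"rz":0},{"fingers":1,"dx":0,"dy":0,"dz":0,"rx":0,"ry":0,"rz":0}]' 60
```

```text
time_s: 4.6
tcp_pos: [0.5485, 0.0308, 0.0478]
tool_rot: [-180.0, 0.1, -155.8]
contact_force: [-0.0, -0.3, 1.0]
grip_width: 1.002
grip_force: 0.0
time_s: 5.35
tcp_pos: [0.5476, 0.0308, 0.0466]
tool_rot: [180.0, 0.0, -155.8]
contact_force: [-0.9, 1.5, 5.6]
grip_width: 0.251
grip_force: 59.5
```

```bash
python3 -m jog '[{"fingers":1,"dx":0,"dy":0,"dz":-1.5,"rx":0,"ry":0,"rz":0},{"fingers":1,"dx":0,"dy":0,"dz":-3,"rx":0,"ry":0,"rz":0},{"fingers":1,"dx":0,"dy":0,"dz":-4,"rx":0,"ry":0,"rz":0},{"fingers":1,"dx":0,"dy":0,"dz":-4,"rx":0,"ry":0,"rz":0},{"fingers":1,"dx":0,"dy":0,"dz":-4,"rx":0,"ry":0,"rz":0},{"fingers":1,"dx":0,"dy":0,"dz":-2,"rx":0,"ry":0,"rz":0},{"fingers":1,"dx":0,"dy":0,"dz":0,"rx":0,"ry":0,"rz":0}]'
python3 -c "
from h import *
rows(.4585,.2395,.23)"
```

```text
time_s: 6.22
tcp_pos: [0.5481, 0.0306, 0.233]
tool_rot: [-180.0, 0.2, -155.8]
contact_force: [-0.7, 0.4, -2.6]
grip_width: 0.248
grip_force: 59.3
cm [-0.39 22.73  0.29] yaw -155.82 rz None
```

```bash
python3 -m jog '[{"fingers":1,"dx":0,"dy":1.5,"dz":0,"rx":0,"ry":0,"rz":0},{"fingers":1,"dx":0,"dy":3,"dz":0,"rx":0,"ry":0,"rz":0},{"fingers":1,"dx":-0.2,"dy":4,"dz":0,"rx":0,"ry":0,"rz":0},{"fingers":1,"dx":-0.2,"dy":4,"dz":0,"rx":0,"ry":0,"rz":0},{"fingers":1,"dx":0,"dy":4,"dz":0,"rx":0,"ry":0,"rz":0},{"fingers":1,"dx":0,"dy":3.7,"dz":0,"rx":0,"ry":0,"rz":0},{"fingers":1,"dx":0,"dy":2.5,"dz":0,"rx":0,"ry":0,"rz":0},{"fingers":1,"dx":0,"dy":0,"dz":1.2,"rx":0,"ry":0,"rz":0},{"fingers":1,"dx":0,"dy":0,"dz":1.8,"rx":0,"ry":0,"rz":0},{"fingers":1,"dx":0,"dy":0,"dz":0,"rx":0,"ry":0,"rz":0}]'
python3 -c "
from h import *
rows(.4585,.2395,.2)
cv2.imwrite('pics/c.png',np.vstack([optics.capture('top')[180:330,60:240],optics.capture('side')[80:230,160:340]])[:,:,::-1].repeat(2,0).repeat(2,1))"
```

```text
time_s: 7.48
tcp_pos: [0.4563, 0.2379, 0.1988]
tool_rot: [-179.9, -0.3, -155.8]
contact_force: [0.2, -0.1, -2.5]
grip_width: 0.247
grip_force: 59.1
cm [-0.27  0.06 -0.12] yaw -155.83 rz None
```

View pics/c.png

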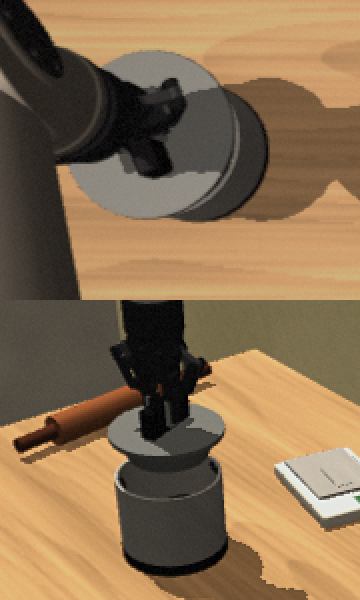

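The lid is held level, just above the pot and roughly over it. A short numeric check of its lateral offsets before lowering.

```bash
python3 - <<'E'
from h import *
from scipy.optimize import least_squares
t=np.radians(np.arange(0,360,1))
def ext(n,c,z,r): return proj(n,np.c_[c[0]+r*np.cos(t),c[1]+r*np.sin(t),np.full(360,z)])
im=optics.capture("side"); s=im.max(2).astype(int)-im.min(2)
def run(a,b):
    o=[]
    for y in range(a,b):
        x=np.where((s[y,190:310]<20))[0]+190
        if len(x): o.append((x.min(),x.max()))
    return np.array(o)
f=run(135,156); f=(f[:,0].min(),f[:,1].max()+1)
p=run(160,180); p=(p[:,0].min(),p[:,1].max()+1)
tcp=np.array(status.observe()["tcp_pos"])
for nm,m,c,z,r in (("flange",f,tcp[:2],tcp[2]-.0466+.034,.077),("pot",p,(.4585,.2395),.115,.073)):
    e=ext("side",c,z,r)[:,0]; mpp=2*r/(e.max()-e.min())
    print(nm,m,e.min().round(1),e.max().round(1),"lateral mm",((sum(m)-e.min()-e.max())/2*mpp*1000).round(1))
print("cam x axis",cam("side")[2][:,0].round(2))
im=optics.capture("top"); s=im.max(2).astype(int)-im.min(2); g=im.max(2).astype(int)
def fit(c,z,r):
    P=onz("top",c,z)[:,:2]; f=lambda q:np.hypot(*(P-q).T)-r
    q=least_squares(f,P.mean(0),loss='soft_l1',f_scale=.001); return (q.x*1000).round(1),(np.abs(q.fun).mean()*1000).round(2),len(P)
z=tcp[2]-.0466+.038; E=ext("top",tcp[:2],z,.077)
# visible flange edge: search gradient along radial lines near predicted circle
lab=cv2.GaussianBlur(im,(3,3),0).astype(float); cen=E.mean(0); pts=[]
for q in E:
    u=(q-cen)/np.linalg.norm(q-cen)
    if not(u[1]>.3 and u[0]<.75): continue   # lower-left edge: wood beyond flange
    k=np.arange(-8,9,.5); X=q+k[:,None]*u
    v=cv2.remap(s.astype(np.float32),X[:,0].astype(np.float32)[None],X[:,1].astype(np.float32)[None],1)[0]
    d=np.diff(v); i=d.argmax()
    if d[i]>8: pts.append(X[i]+.25*u)
print("top flange",fit(np.array(pts),z,.077),"tcp",tcp)
E
```

```text
flange (np.int64(214), np.int64(272)) 211.4 270.5 lateral mm 5.3
pot (np.int64(218), np.int64(310)) 216.2 270.7 lateral mm 55.2
cam x axis [ 0.79 -0.62 -0.  ]
top flange (array([460.4, 238.4]), np.float64(2.63), 107) tcp [0.45813084 0.2389939  0.20131446]
```

Both the flange and the pot show the same side-view bias (about +5 mm), so the lid is over the pot within about 3 mm. I lower it gently.

```bash
python3 -m jog '[{"fingers":1,"dx":0,"dy":0,"dz":1.5,"rx":0,"ry":0,"rz":0},{"fingers":1,"dx":0,"dy":0,"dz":1.5,"rx":0,"ry":0,"rz":0},{"fingers":1,"dx":0,"dy":0,"dz":1,"rx":0,"ry":0,"rz":0},{"fingers":1,"dx":0,"dy":0,"dz":0.5,"rx":0,"ry":0,"rz":0},{"fingers":1,"dx":0,"dy":0,"dz":0,"rx":0,"ry":0,"rz":0},{"fingers":1,"dx":0,"dy":0,"dz":0,"rx":0,"ry":0,"rz":0}]'
python3 -m jog '[{"fingers":1,"dx":0,"dy":0,"dz":0.3,"rx":0,"ry":0,"rz":0},{"fingers":1,"dx":0,"dy":0,"dz":0.2,"rx":0,"ry":0,"rz":0},{"fingers":1,"dx":0,"dy":0,"dz":0,"rx":0,"ry":0,"rz":0}]'
```

```text
time_s: 8.43
tcp_pos: [0.4583, 0.2399, 0.1566]
tool_rot: [180.0, 0.1, -155.8]
contact_force: [1.7, 3.5, -2.2]
grip_width: 0.25
grip_force: 59.3
time_s: 8.8
tcp_pos: [0.458, 0.2402, 0.1515]
tool_rot: [179.9, 0.1, -155.8]
contact_force: [-0.5, 5.4, 0.8]
grip_width: 0.246
grip_force: 59.8
```

Catches push the lid towards +y (5 N), so I shift 2.5 mm that way.

```bash
python3 -m jog '[{"fingers":1,"dx":-0.1,"dy":0.23,"dz":0,"rx":0,"ry":0,"rz":0},{"fingers":1,"dx":0,"dy":0,"dz":0,"rx":0,"ry":0,"rz":0},{"fingers":1,"dx":0,"dy":0,"dz":0,"rx":0,"ry":0,"rz":0}]'
python3 -m jog '[{"fingers":1,"dx":0,"dy":0,"dz":0.3,"rx":0,"ry":0,"rz":0},{"fingers":1,"dx":0,"dy":0,"dz":0,"rx":0,"ry":0,"rz":0},{"fingers":1,"dx":0,"dy":0,"dz":0,"rx":0,"ry":0,"rz":0}]'
```

```text
time_s: 9.18
tcp_pos: [0.4576, 0.2423, 0.1512]
tool_rot: [180.0, -0.0, -155.8]
contact_force: [-1.0, 5.8, 0.8]
grip_width: 0.243
grip_force: 59.7
time_s: 9.55
tcp_pos: [0.4577, 0.2423, 0.1482]
tool_rot: [180.0, -0.0, -155.8]
contact_force: [-0.3, 5.3, 1.4]
grip_width: 0.247
grip_force: 59.7
```

```bash
python3 -m jog '[{"fingers":1,"dx":-0.1,"dy":0.23,"dz":0,"rx":0,"ry":0,"rz":0},{"fingers":1,"dx":0,"dy":0,"dz":0,"rx":0,"ry":0,"rz":0},{"fingers":1,"dx":0,"dy":0,"dz":0,"rx":0,"ry":0,"rz":0}]'
python3 -c "
from h import *
print(status.observe()['contact_force'])
cv2.imwrite('pics/d.png',np.vstack([optics.capture('top')[180:330,60:240],optics.capture('side')[100:250,160:340]])[:,:,::-1].repeat(2,0).repeat(2,1))"
```

```text
time_s: 9.93
tcp_pos: [0.4578, 0.2444, 0.1482]
tool_rot: [180.0, -0.0, -155.8]
contact_force: [-1.5, 4.5, -0.4]
grip_width: 0.251
grip_force: 59.6
[-1.54243903  4.48721137 -0.35071829]
```

View pics/d.png

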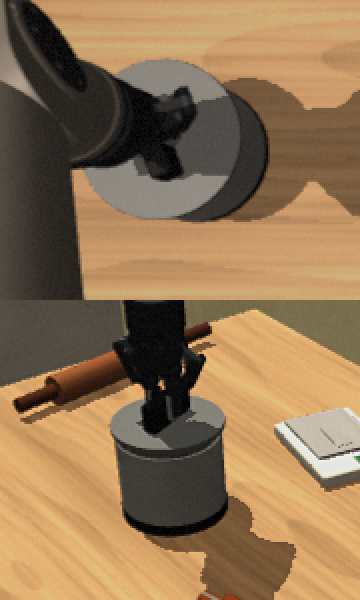

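The lid sits with its plug in the mouth but looks offset by a few mm. I release it so that its taper can centre it, then measure.

```bash
python3 -m jog '[{"fingers":0.3,"dx":0,"dy":0,"dz":0,"rx":0,"ry":0,"rz":0},{"fingers":0,"dx":0,"dy":0,"dz":0,"rx":0,"ry":0,"rz":0},{"fingers":-0.3,"dx":0,"dy":0,"dz":0,"rx":0,"ry":0,"rz":0},{"fingers":-1,"dx":0,"dy":0,"dz":0,"rx":0,"ry":0,"rz":0},{"fingers":-1,"dx":0,"dy":0,"dz":0,"rx":0,"ry":0,"rz":0},{"fingers":-1,"dx":0,"dy":0,"dz":0,"rx":0,"ry":0,"rz":0}]'
python3 -m jog '[{"fingers":-1,"dx":0,"dy":0,"dz":-4,"rx":0,"ry":0,"rz":0},{"fingers":-1,"dx":0,"dy":0,"dz":-4,"rx":0,"ry":0,"rz":0},{"fingers":-1,"dx":0,"dy":0,"dz":-3,"rx":0,"ry":0,"rz":0},{"fingers":-1,"dx":0,"dy":0,"dz":0,"rx":0,"ry":0,"rz":0}]'
python3 -c "
from h import *
print(status.observe()['contact_force'])
cv2.imwrite('pics/e.png',np.vstack([optics.capture('top')[205:305,80:220],optics.capture('side')[120:220,180:320]])[:,:,::-1].repeat(3,0).repeat(3,1))"
```

```text
time_s: 10.78
tcp_pos: [0.4579, 0.2444, 0.1483]
tool_rot: [-180.0, -0.0, -155.8]
contact_force: [0.3, -0.5, 0.4]
grip_width: 0.996
grip_force: 0.0
time_s: 11.28
tcp_pos: [0.4592, 0.2452, 0.2607]
tool_rot: [179.9, 0.3, -155.8]
contact_force: [0.6, 0.9, -0.5]
grip_width: 0.999
grip_force: 0.0
[ 0.60376675  0.9240193  -0.46824893]
```

View pics/e.png

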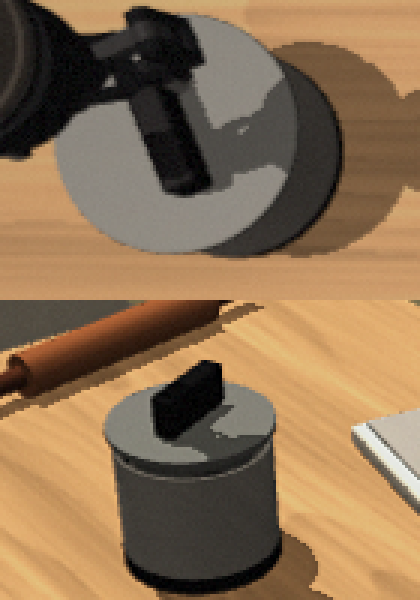

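The lid rests on the catches, nearly level and about 2–3 mm off in the side view. I shut the fingers and press on the middle of the handle's top.

```bash
python3 -m jog '[{"fingers":1,"dx":0.2,"dy":-0.4,"dz":0,"rx":0,"ry":0,"rz":0},{"fingers":1,"dx":0,"dy":0,"dz":0,"rx":0,"ry":0,"rz":0},{"fingers":1,"dx":0,"dy":0,"dz":0,"rx":0,"ry":0,"rz":0},{"fingers":1,"dx":0,"dy":0,"dz":0,"rx":0,"ry":0,"rz":0},{"fingers":1,"dx":0,"dy":0,"dz":2,"rx":0,"ry":0,"rz":0},{"fingers":1,"dx":0,"dy":0,"dz":2,"rx":0,"ry":0,"rz":0},{"fingers":1,"dx":0,"dy":0,"dz":2,"rx":0,"ry":0,"rz":0},{"fingers":1,"dx":0,"dy":0,"dz":1.3,"rx":0,"ry":0,"rz":0},{"fingers":1,"dx":0,"dy":0,"dz":0,"rx":0,"ry":0,"rz":0},{"fingers":1,"dx":0,"dy":0,"dz":0,"rx":0,"ry":0,"rz":0}]'
python3 -m jog '[{"fingers":1,"dx":0,"dy":0,"dz":0.3,"rx":0,"ry":0,"rz":0},{"fingers":1,"dx":0,"dy":0,"dz":0.2,"rx":0,"ry":0,"rz":0},{"fingers":1,"dx":0,"dy":0,"dz":0,"rx":0,"ry":0,"rz":0}]'
python3 -m jog '[{"fingers":1,"dx":0,"dy":0,"dz":0.2,"rx":0,"ry":0,"rz":0},{"fingers":1,"dx":0,"dy":0,"dz":0.2,"rx":0,"ry":0,"rz":0},{"fingers":1,"dx":0,"dy":0,"dz":0,"rx":0,"ry":0,"rz":0}]'
```

```text
time_s: 12.62
tcp_pos: [0.4582, 0.2402, 0.1859]
tool_rot: [180.0, 0.1, -155.8]
contact_force: [0.3, 0.7, 0.7]
grip_width: -0.003
grip_force: 0.0
time_s: 13.0
tcp_pos: [0.4578, 0.2399, 0.1803]
tool_rot: [180.0, 0.0, -155.8]
contact_force: [0.4, 1.1, -0.1]
grip_width: 0.001
grip_force: 0.0
time_s: 13.38
tcp_pos: [0.4585, 0.2402, 0.177]
tool_rot: [180.0, 0.1, -155.8]
contact_force: [1.1, 0.5, 4.4]
grip_width: 0.004
grip_force: 2.3
```

```bash
python3 -m jog '[{"fingers":1,"dx":0,"dy":0,"dz":0.2,"rx":0,"ry":0,"rz":0},{"fingers":1,"dx":0,"dy":0,"dz":0.2,"rx":0,"ry":0,"rz":0},{"fingers":1,"dx":0,"dy":0,"dz":0,"rx":0,"ry":0,"rz":0}]'
python3 -m jog '[{"fingers":1,"dx":0,"dy":0,"dz":0.2,"rx":0,"ry":0,"rz":0},{"fingers":1,"dx":0,"dy":0,"dz":0.2,"rx":0,"ry":0,"rz":0},{"fingers":1,"dx":0,"dy":0,"dz":0,"rx":0,"ry":0,"rz":0}]'
```

```text
time_s: 13.75
tcp_pos: [0.4576, 0.2398, 0.1721]
tool_rot: [-180.0, -0.0, -155.8]
contact_force: [0.0, 0.2, -0.2]
grip_width: 0.003
grip_force: 0.0
time_s: 14.12
tcp_pos: [0.4575, 0.2399, 0.1681]
tool_rot: [180.0, -0.0, -155.8]
contact_force: [-0.1, -0.7, 2.5]
grip_width: 0.003
grip_force: 1.1
```

```bash
python3 -m jog '[{"fingers":1,"dx":0,"dy":0,"dz":0.15,"rx":0,"ry":0,"rz":0},{"fingers":1,"dx":0,"dy":0,"dz":0,"rx":0,"ry":0,"rz":0},{"fingers":1,"dx":0,"dy":0,"dz":0,"rx":0,"ry":0,"rz":0}]'
python3 -m jog '[{"fingers":1,"dx":0,"dy":0,"dz":-4,"rx":0,"ry":0,"rz":0},{"fingers":1,"dx":0,"dy":0,"dz":-5,"rx":0,"ry":0,"rz":0},{"fingers":-1,"dx":0.5,"dy":-5,"dz":0,"rx":0,"ry":0,"rz":0},{"fingers":-1,"dx":0,"dy":-5,"dz":0,"rx":0,"ry":0,"rz":0},{"fingers":-1,"dx":0,"dy":-5,"dz":0,"rx":0,"ry":0,"rz":0},{"fingers":-1,"dx":0,"dy":-5,"dz":0,"rx":0,"ry":0,"rz":0},{"fingers":-1,"dx":0,"dy":-5,"dz":0,"rx":0,"ry":0,"rz":0},{"fingers":-1,"dx":0,"dy":0,"dz":0,"rx":0,"ry":0,"rz":0}]'
python3 -c "
from h import *
cv2.imwrite('pics/f.png',np.vstack([optics.capture('top')[205:305,80:220],optics.capture('side')[120:220,180:320]])[:,:,::-1].repeat(3,0).repeat(3,1))"
```

```text
time_s: 14.5
tcp_pos: [0.4576, 0.24, 0.168]
tool_rot: [180.0, -0.0, -155.8]
contact_force: [-5.5, -2.6, 15.7]
grip_width: -0.0
grip_force: 7.9
time_s: 15.5
tcp_pos: [0.5563, 0.0049, 0.2564]
tool_rot: [-179.9, -0.1, -156.2]
contact_force: [-0.1, 0.2, -0.0]
grip_width: 1.0
grip_force: 0.0
```

View pics/f.png

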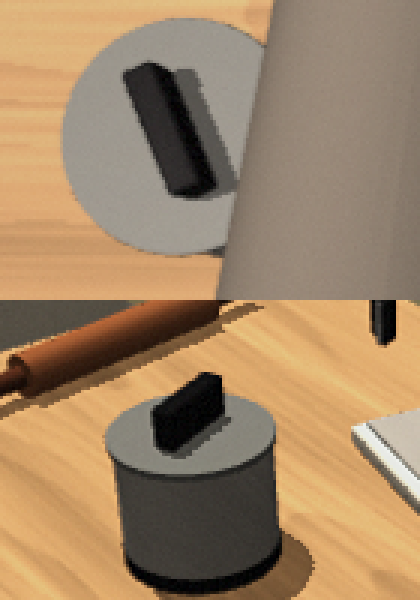

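The lid is flush on the rim in both views (side-view flange at rows 392–475), and it resisted 15.7 N at the expected home height. Next I measure the timer knob.

```bash
python3 - <<'E'
from h import *
res={}
for n,b in (("top",(380,205,475,310)),("side",(340,255,425,345))):
    im=optics.capture(n); x0,y0,x1,y1=b; c=im[y0:y1,x0:x1]; g=c.max(2).astype(int); s=g-c.min(2)
    nl,lab,st,ce=cv2.connectedComponentsWithStats(((g>120)&(s<60)).astype(np.uint8))
    print(n,[(st[i,4],(ce[i]+[x0,y0]).round(1)) for i in range(1,nl) if 4<st[i,4]<120])
    nl,lab,st,ce=cv2.connectedComponentsWithStats((g<60).astype(np.uint8))
    print(" dark",[(st[i,4],(ce[i]+[x0,y0]).round(1)) for i in range(1,nl) if 4<st[i,4]])
    q=cv2.resize(c,(380,360),interpolation=cv2.INTER_CUBIC); res[n]=q
cv2.imwrite("pics/g.png",np.hstack([res["top"],res["side"]])[:,:,::-1])
E
```

```text
top [(np.int32(6), array([387.7, 257.5])), (np.int32(47), array([417.3, 257. ])), (np.int32(6), array([395. , 274.5])), (np.int32(51), array([388.1, 282.8])), (np.int32(5), array([393.2, 285.8])), (np.int32(32), array([385.1, 290.4])), (np.int32(13), array([394.8, 291. ])), (np.int32(5), array([399.2, 289.8])), (np.int32(27), array([388. , 295.8]))]
 dark [(np.int32(5), array([427., 233.])), (np.int32(708), array([427.7, 258.8])), (np.int32(24), array([402.5, 269.2]))]
side [(np.int32(29), array([374.5, 272.1])), (np.int32(26), array([389.1, 278.7]))]
 dark [(np.int32(731), array([381.3, 289.5])), (np.int32(5), array([401.8, 285. ])), (np.int32(20), array([359.7, 287.2])), (np.int32(22), array([348.3, 340.3]))]
```

View pics/g.png

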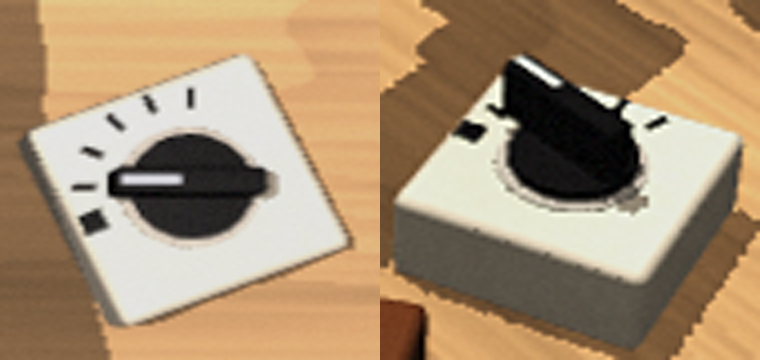

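The crops show the pointer (white line, top view (417.3,257), side view (374.5,272)) at the first bar. I triangulate the line to get the bar's height.

```bash
python3 - <<'E'
from h import *
def tri(a,b):
    o1,d1=ray("top",a);o2,d2=ray("side",b);d1,d2=d1[0],d2[0]
    t=np.linalg.lstsq(np.c_[d1,-d2],o2-o1,rcond=None)[0]; p,q=o1+t[0]*d1,o2+t[1]*d2
    return ((p+q)*500).round(1),(np.linalg.norm(p-q)*1000).round(1)
print("line",tri((417.3,257.),(374.5,272.1)),"off mark",tri((402.5,269.2),(359.7,287.2)))
Z=.105
print("bar tip/tail on top",onz("top",[(407.3,257.8),(446.5,257.8)],Z).round(4), "disc",onz("top",[(427.2,258.8)],.067).round(4))
rows(.456,-.317,.22,90)
E
```

```text
line (array([ 455.8, -290.8,  100.6]), np.float64(1.9)) off mark (array([ 435.3, -268.3,   53.7]), np.float64(2.4))
bar tip/tail on top [[ 0.4528 -0.2696  0.105 ]
 [ 0.4536 -0.3474  0.105 ]] disc [[ 0.455  -0.3165  0.067 ]]
cm [ 22.55 -25.84   3.63] yaw -155.68 rz -65.68
```

```bash
python3 -m jog '[{"fingers":-1,"dx":2.8,"dy":-3.2,"dz":0,"rx":0,"ry":0,"rz":0},{"fingers":-1,"dx":2.8,"dy":-3.2,"dz":0,"rx":0,"ry":0,"rz":0},{"fingers":-1,"dx":2.8,"dy":-3.2,"dz":0,"rx":0,"ry":0,"rz":0},{"fingers":-1,"dx":2.8,"dy":-3.2,"dz":0,"rx":0,"ry":0,"rz":0},{"fingers":-1,"dx":2.8,"dy":-3.2,"dz":0,"rx":0,"ry":0,"rz":0},{"fingers":-1,"dx":2.8,"dy":-3.2,"dz":0,"rx":0,"ry":0,"rz":0},{"fingers":-1,"dx":2.8,"dy":-3.2,"dz":0,"rx":0,"ry":0,"rz":0},{"fingers":-1,"dx":2.8,"dy":-3.2,"dz":0,"rx":0,"ry":0,"rz":0},{"fingers":-1,"dx":0,"dy":0,"dz":0,"rx":0,"ry":0,"rz":10},{"fingers":-1,"dx":0,"dy":0,"dz":0,"rx":0,"ry":0,"rz":10}]'
python3 -m jog '[{"fingers":-1,"dx":0,"dy":0,"dz":0,"rx":0,"ry":0,"rz":10},{"fingers":-1,"dx":0,"dy":0,"dz":0,"rx":0,"ry":0,"rz":10},{"fingers":-1,"dx":0,"dy":0,"dz":0,"rx":0,"ry":0,"rz":10},{"fingers":-1,"dx":0,"dy":0,"dz":0,"rx":0,"ry":0,"rz":10},{"fingers":-1,"dx":0,"dy":0,"dz":0,"rx":0,"ry":0,"rz":10},{"fingers":-1,"dx":0,"dy":0,"dz":0,"rx":0,"ry":0,"rz":10},{"fingers":-1,"dx":0,"dy":0,"dz":0,"rx":0,"ry":0,"rz":10},{"fingers":-1,"dx":0,"dy":0,"dz":0,"rx":0,"ry":0,"rz":10},{"fingers":-1,"dx":0,"dy":0,"dz":0,"rx":0,"ry":0,"rz":10},{"fingers":-1,"dx":0,"dy":0,"dz":0,"rx":0,"ry":0,"rz":0}]'
python3 -c "
from h import *
rows(.455,-.316,.15,90);print(status.observe()['joint_pos'])"
```

```text
time_s: 16.95
tcp_pos: [0.4566, -0.3145, 0.2566]
tool_rot: [180.0, 0.0, -176.1]
contact_force: [-0.2, 0.2, 0.7]
grip_width: 0.998
grip_force: 0.0
time_s: 18.2
tcp_pos: [0.457, -0.3139, 0.2564]
tool_rot: [-180.0, -0.0, 94.4]
contact_force: [0.2, 0.8, -1.2]
grip_width: 0.998
grip_force: 0.0
cm [-0.2  -0.21 10.64] yaw 94.44 rz 4.44
[-13.2145505   20.10902023  52.78244166 106.60890624 -18.04745333
  62.16185661  50.91872265]
```

```bash
python3 -m jog '[{"fingers":-1,"dx":-0.2,"dy":-0.2,"dz":3,"rx":0,"ry":0,"rz":4.4},{"fingers":-1,"dx":0,"dy":0,"dz":4,"rx":0,"ry":0,"rz":0},{"fingers":-1,"dx":0,"dy":0,"dz":4,"rx":0,"ry":0,"rz":0},{"fingers":-1,"dx":0,"dy":0,"dz":4,"rx":0,"ry":0,"rz":0},{"fingers":-1,"dx":0,"dy":0,"dz":3,"rx":0,"ry":0,"rz":0},{"fingers":-1,"dx":0,"dy":0,"dz":0,"rx":0,"ry":0,"rz":0},{"fingers":-1,"dx":0,"dy":0,"dz":0,"rx":0,"ry":0,"rz":0}]'
python3 -m jog '[{"fingers":1,"dx":0,"dy":0,"dz":0,"rx":0,"ry":0,"rz":0},{"fingers":1,"dx":0,"dy":0,"dz":0,"rx":0,"ry":0,"rz":0},{"fingers":1,"dx":0,"dy":0,"dz":0,"rx":0,"ry":0,"rz":0},{"fingers":1,"dx":0,"dy":0,"dz":0,"rx":0,"ry":0,"rz":0},{"fingers":1,"dx":0,"dy":0,"dz":0,"rx":0,"ry":0,"rz":0},{"fingers":1,"dx":0,"dy":0,"dz":0,"rx":0,"ry":0,"rz":0}]' 25
```

```text
time_s: 19.08
tcp_pos: [0.4551, -0.3178, 0.0778]
tool_rot: [179.9, 0.0, 89.9]
contact_force: [-0.2, -0.7, -0.8]
grip_width: 1.003
grip_force: 0.0
time_s: 19.82
tcp_pos: [0.4549, -0.3176, 0.0771]
tool_rot: [180.0, -0.0, 89.8]
contact_force: [-0.0, 1.2, 6.3]
grip_width: 0.181
grip_force: 30.0
```

Gripped: width 0.181 is about 15–16 mm, which matches the bar. I turn it 46° clockwise.

```bash
python3 -m jog '[{"fingers":1,"dx":0,"dy":0,"dz":0,"rx":0,"ry":0,"rz":5},{"fingers":1,"dx":0,"dy":0,"dz":0,"rx":0,"ry":0,"rz":6},{"fingers":1,"dx":0,"dy":0,"dz":0,"rx":0,"ry":0,"rz":6},{"fingers":1,"dx":0,"dy":0,"dz":0,"rx":0,"ry":0,"rz":6},{"fingers":1,"dx":0,"dy":0,"dz":0,"rx":0,"ry":0,"rz":6},{"fingers":1,"dx":0,"dy":0,"dz":0,"rx":0,"ry":0,"rz":6},{"fingers":1,"dx":0,"dy":0,"dz":0,"rx":0,"ry":0,"rz":6},{"fingers":1,"dx":0,"dy":0,"dz":0,"rx":0,"ry":0,"rz":5},{"fingers":1,"dx":0,"dy":0,"dz":0,"rx":0,"ry":0,"rz":0},{"fingers":1,"dx":0,"dy":0,"dz":0,"rx":0,"ry":0,"rz":0}]'
```

```text
time_s: 21.08
tcp_pos: [0.4558, -0.318, 0.0772]
tool_rot: [179.9, -0.0, 43.9]
contact_force: [5.1, -1.2, 2.4]
grip_width: 0.185
grip_force: 29.7
```

```bash
python3 -m jog '[{"fingers":0.3,"dx":0,"dy":0,"dz":0,"rx":0,"ry":0,"rz":0},{"fingers":-1,"dx":0,"dy":0,"dz":0,"rx":0,"ry":0,"rz":0},{"fingers":-1,"dx":0,"dy":0,"dz":0,"rx":0,"ry":0,"rz":0},{"fingers":-1,"dx":0,"dy":0,"dz":0,"rx":0,"ry":0,"rz":0},{"fingers":-1,"dx":0,"dy":0,"dz":0,"rx":0,"ry":0,"rz":0},{"fingers":-1,"dx":0,"dy":0,"dz":-4,"rx":0,"ry":0,"rz":0},{"fingers":-1,"dx":0,"dy":0,"dz":-5,"rx":0,"ry":0,"rz":0},{"fingers":-1,"dx":0,"dy":0,"dz":-5,"rx":0,"ry":0,"rz":0},{"fingers":-1,"dx":0,"dy":0,"dz":-4,"rx":0,"ry":0,"rz":0}]'
python3 -m jog '[{"fingers":-1,"dx":5,"dy":0,"dz":0,"rx":0,"ry":0,"rz":0},{"fingers":-1,"dx":5,"dy":0,"dz":0,"rx":0,"ry":0,"rz":0},{"fingers":-1,"dx":5,"dy":0,"dz":0,"rx":0,"ry":0,"rz":0},{"fingers":-1,"dx":5,"dy":0,"dz":0,"rx":0,"ry":0,"rz":0},{"fingers":-1,"dx":0,"dy":0,"dz":0,"rx":0,"ry":0,"rz":0},{"fingers":-1,"dx":0,"dy":0,"dz":0,"rx":0,"ry":0,"rz":0}]'
python3 -c "
from h import *
t=optics.capture('top');s=optics.capture('side')
r=lambda q:cv2.resize(q,(360,270),interpolation=cv2.INTER_CUBIC)
cv2.imwrite('pics/z.png',np.vstack([np.hstack([r(t[215:305,370:490]),r(s[255:345,325:445])]),np.hstack([r(t[205:295,85:205]),r(s[130:220,190:310])])])[:,:,::-1])"
```

```text
time_s: 22.2
tcp_pos: [0.4544, -0.3179, 0.2587]
tool_rot: [179.9, -0.0, 43.8]
contact_force: [1.4, -0.6, 0.3]
grip_width: 0.999
grip_force: 0.0
time_s: 22.95
tcp_pos: [0.5982, -0.1798, 0.2567]
tool_rot: [-180.0, 0.1, 43.8]
contact_force: [0.4, -0.6, 0.1]
grip_width: 1.005
grip_force: 0.0
```

View pics/z.png

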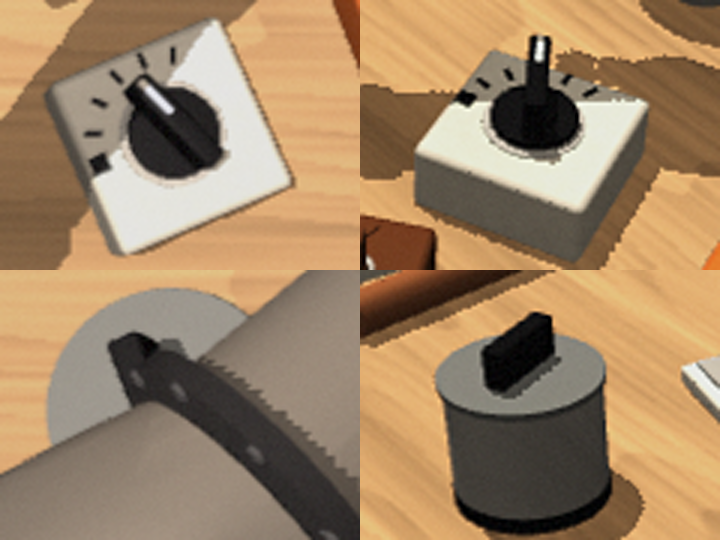

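The pointer lies on the third bar (tip at crop (140,85), bar at (117,76)), the lid is flush, and the arm is clear of everything.

```bash
python3 -c "
from cell import close_job; print(close_job())"
```

```text
the job is handed in; nothing more can be done
None
```

The lid is snapped flush on the pot and the timer knob rests at its third click. The arm touches nothing, and the job was handed in at about 23 s; the hand-in gave no verdict.

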